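# Test the mushroom stop of the scanning turntable and re-arm it

## Task

Test the stop of the motorised turntable before the finds are scanned: press its mushroom stop button straight in until it latches and stays in by itself, then twist the latched head clockwise until it springs back out, and then press the raised reset button beside it fully in and let it come back. Use only the fingertips or the outside of the fingers and never grip or force the mushroom head; do not press the flush start button, and leave the bowl and everything else standing about where it is.

Things in the scene. Friction and masses are not known exactly. Their poses are not given: they have to be found in the camera images.
- turntable: motorised turntable unit, screwed down: flat grey housing 340 mm deep (its x) by 540 mm wide (its y), deck 75 mm above the table; origin on the table under its centre; its -x side roughly faces the robot. In one row along its x at y = +190 mm: mushroom stop at x = -65, raised reset button at x = +20, flush start button at x = +75 mm
- platter (a point): centre of the top of the flat round platter: 300 mm diameter, 10 mm above the deck; it does not turn by hand
- stop_top (a point): centre of the mushroom head's top, 42 mm above the deck when out. Flat middle 30 mm wide; around it three lobes (24 mm diameter, centred 20 mm off the axis, 64 mm over all), their tops 5 and undersides 22 mm below this point; three hollows between them reach in to 22 mm from the axis. The frame turns with the head: z up, hollows at 0, 120, 240 degrees from x about z, lobes at 60, 180, 300
- stop_foot (a point): centre of the mushroom on the deck, does not move; under the head there are only a neck of 23 mm diameter and a collar of 33 mm diameter, 7 mm high
- stop_press (a joint): how far the mushroom is pushed in, m: 0 = out, about 0.0075 = latched, 0.0095 = hard stop. Pushing takes about 6 N at first and up to 14 N on the way (more only against the hard stop); it must go in past 0.0085 to latch, and springs back if let go earlier
- stop_head (a joint): how far the head is twisted clockwise seen from above, rad: 0 = rest, 1.1 = stop. A spring (0.03 to 0.13 N m) turns it back to 0. When latched, a twist of about 0.5 to 0.65 frees the latch and the head springs out by 8 mm; if let go earlier it stays latched
- reset_top (a point): centre of the top of the raised reset button: round, 22 mm diameter, top 12 mm above the deck, in a flat ring of 30 mm diameter that stands 4 mm above the deck
- reset_button (a joint): how far the reset button is pressed, m: 0 = out, 0.005 = fully in; takes 2 to 5 N, springs back
- start_top (a point): centre of the top of the flush start button: round, 22 mm diameter, nearly level with its guard ring (30 mm diameter, 7 mm above the deck); not to be pressed
- start_button (a joint): how far the start button is pressed, m: 0 = out, 0.005 = fully in
- bowl: earthenware bowl, 130 mm across the rim, 75 mm high, standing on the platter; origin at the centre of its underside; not part of the job
- vial: small corked vial, 26 mm diameter, 50 mm high, standing on the deck in line with the buttons, behind the flush start button; origin at the centre of its underside; not part of the job
- bottle: old glass bottle, 68 mm diameter, 200 mm tall, standing on the table to the left of the turntable unit; origin at the centre of its underside; not part of the job
- tape: roll of paper tape lying flat on the table to the left of the unit, 94 mm diameter, 24 mm high; origin at the centre of its underside; not part of the job
- horseshoe: rusty horseshoe lying flat on the left of the table, about 140 mm long, 10 mm thick; origin between its arms on the table; not part of the job
- caliper: sliding caliper lying flat on the left of the table, 160 mm long, 13 mm high; origin under the middle of its beam; not part of the job

How it is judged:
By the outcome, as a careful person would: the job done as asked, in the order asked, and still so for the second after the job is handed in, with the robot touching nothing.
It also fails if it takes over 54 s, if anything falls off the work surface, if the arm or the gripper's body presses on something with over 40 N, if the wrist force passes 120 N, or if a joint passes its speed limit or range.

## Robot

A 7-joint arm with a two-finger parallel gripper is mounted at the origin on the work surface. World frame = base frame: x ahead of the robot, y to its left, z up, the work surface at z = 0. Lengths are in mm, angles in rad, forces in N, time in s.
With the tool pointing down it reaches from about 425 to 875 mm from the base axis. Payload 9.9 kg.
Tool frame: the origin (TCP) lies midway between the tips of the shut fingers; the grasp point (between the pads) lies 19 mm behind it; z points along the fingers, y is the line along which they close (so a half turn about z gives the same grasp; the last joint's range is limited). The gripper opens to 85 mm and grips with 20 to 120 N. Pads are 22 mm wide; open, the fingers measure 114 mm over their backs; the gripper's body (76 mm by 85 mm) begins 54 mm behind the grasp point. The pads swing forward as they close: fully open they stand 13 mm farther back than shut.
Start: joints at [1.152, 0.576, 0.025, 1.437, -0.015, 1.129, -0.057], TCP at [221.796, -637.523, 231.289] pointing down, gripper open.
Joint ranges: [-2.76, 2.76], [-0.34, 2.15], [-1.52, 1.57], [0.19, 2.46], [-1.09, 4.23], [0.17, 1.99], [-2.82, 2.82]. Speed limits (rad/s): [2.22, 2.22, 3.01, 3.01, 3.14, 3.14, 3.14].

## Interface

Orientations are given as a 3x3 rotation matrix whose columns are the frame's x, y, z axes.
In Python, from plant import ctrl, optics, job gives the robot as it stands.
- The arm moves only by the tool play_rows, never from a script. Its arguments are lists of equal length, an entry for each row: "delta_pos": the shift along the tool's x, y, z in units of 50 mm (1.0 is 50 mm), a list of three; "turn": the turn, a rotation vector about the tool's x, y, z in units of 6 degrees (1.0 is 6 degrees), a list of three; "fingers": the finger opening in mm, from 0 to 85.4. A call has 1 to 10 rows; each row shifts and turns the commanded pose from where the row before left it, along the tool's axes as they then stand; what a row does not reach is not made up. A row lasts 1/10 s, in which the tool goes at most 50 mm and 8.59 degrees, less where a joint would pass 70% of its speed; a pose out of reach is approached as far as the arm can. A call is refused whole if a number of a shift passes 1 or a number of a turn 1, either way. A call with a gripper value outside its range is refused whole. The fingers move at their own pace and stop on an object; the grip force is fixed at half the most. Time passes only in rows, so rows that do not move let the fingers close. It gives the time, the measured TCP pose, the force, the opening and the grip force at its end, in the units of the state.
- ctrl.read_state(): the state, without advancing time (a new reading comes with each control period).
- optics.read_camera(name): name is "side" or "top"; returns the picture (384x512x3 uint8, red, green, blue); there is no depth.
- optics.camera_info(name): a dict with "fx", "fy", "cx", "cy" (pixels), "R" (3x3) and "t" (3): a world point X has camera coordinates R X + t. Camera axes: x right, y down, z forward; pixel columns grow to the right and rows downward; lengths in mm; the calibration is good to about 2 mm. A picture is of the moment at which its call begins. camera_info takes no time and is no camera call.
- job.job_done(): hands the job in; it is judged then, once.
The state is a dict: "time": time; "joints": joint angles; "joint_vel": joint speeds; "joint_efforts": joint torques, N m; "tool_pos": TCP position; "ee_rot": TCP orientation; "contact_force": force on the tool from outside, world axes, zero at the start; "wrist_torque": the same for the moment, N m; "grip_width": opening from 0.0 (shut) to 1.0 (fully open); "finger_force": force on a finger pad.
Only numpy, scipy, OpenCV 4.12 (cv2) and the standard library are available. Lean on these libraries where they do the work, as an engineer would, in place of code of your own. Each camera call takes 0.05 s, during which the arm holds its last target. There are 200 camera calls.

## Working session

There is one attempt and no reset: what is moved stays moved. The work goes in short steps, Python scripts to look and compute and a tool call to move; the robot and the scene stay as the last step left them, time stands still between calls to the robot, and variables do not carry over. Pictures are saved under pics/ and viewed, at most 10 in all, crops included, and the job is handed in when it is done.

Besides the shell and the picture viewer there is one more tool, called after ">>>" as name(argument=value, ...), one argument or row to a line, values as JSON. play_rows: Moves the arm, as the interface text tells. Its arguments: {"type":"object","properties":{"delta_pos":{"type":"array"},"turn":{"type":"array"},"fingers":{"type":"array"}},"required":["delta_pos","turn","fingers"]}

```bash
mkdir -p pics; python3 - <<'E'
from plant import ctrl, optics, job
import cv2, numpy as np
s=ctrl.read_state(); print(s)
for n in("side","top"):
    im=optics.read_camera(n); cv2.imwrite(f"pics/{n}0.png",im[:,:,::-1]); print(n,optics.camera_info(n))
E
```

```text
{'time': 0.0, 'joints': array([ 1.15223695,  0.5765122 ,  0.02482501,  1.43791091, -0.01499806,
        1.1289969 , -0.05648569]), 'joint_vel': array([-0.00041774,  0.00157094,  0.00073955,  0.00161962,  0.00134252,
       -0.0001782 , -0.00182965]), 'joint_efforts': array([-2.92566510e-03, -7.65770602e+01,  2.24922404e+00, -2.85968292e+01,
        1.52312889e-02,  1.28716530e-02,  5.94639891e-05]), 'tool_pos': array([ 221.63201255, -637.09658788,  230.45458603]), 'ee_rot': array([[ 9.44467942e-01,  3.28603000e-01, -6.11733785e-04],
       [ 3.28603561e-01, -9.44466714e-01,  1.52500052e-03],
       [-7.66424515e-05, -1.64133200e-03, -9.99998650e-01]]), 'contact_force': array([ 0.18031538, -0.76990181, -0.16305058]), 'wrist_torque': array([ 0.01651473,  0.06570718, -0.00853735]), 'finger_force': 0.0, 'grip_width': 1.0004992599812894}
side {'fx': 382.84667492335836, 'fy': 382.84667492335836, 'cx': 252.36618248304842, 'cy': 192.2454547201269, 'R': array([[ 0.99029318, -0.13651152,  0.02615386],
       [-0.04480766, -0.49165828, -0.86963464],
       [ 0.13157391,  0.86002136, -0.49300261]]), 't': array([-586.30923346,  147.70199477,  938.11410601])}
top {'fx': 499.17472027403505, 'fy': 499.17472027403505, 'cx': 260.9873233998382, 'cy': 194.68177227656403, 'R': array([[-0.01014052, -0.99994718,  0.00167406],
       [-0.9851894 ,  0.00970426, -0.17119486],
       [ 0.17116957, -0.00338527, -0.98523577]]), 't': array([  59.05897422,  612.07218042, 1486.40309354])}
```

View pics/top0.png

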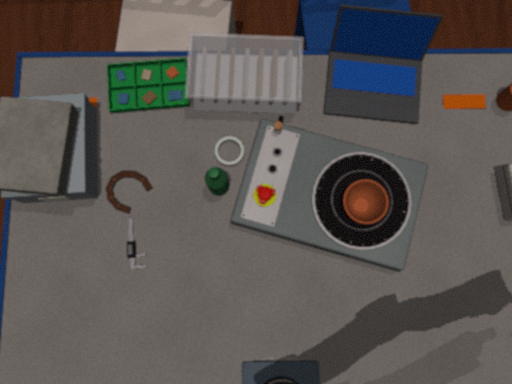

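View pics/side0.png

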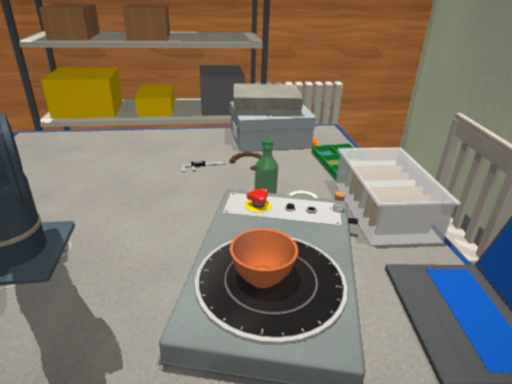

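Top view: mushroom at (264,194), reset about (272,169), start about (277,152), vial (279,126), bottle (217,180). Measuring with finer crops.

```bash
cat > h.py <<'E'
import cv2, numpy as np
from plant import ctrl, optics, job
def ray(n,uv,z):
    c=optics.camera_info(n); R=c["R"]; o=-R.T@c["t"]
    d=R.T@np.array([(uv[0]-c["cx"])/c["fx"],(uv[1]-c["cy"])/c["fy"],1]); return (o+d*(z-o[2])/d[2])
def proj(n,X):
    c=optics.camera_info(n); p=c["R"]@np.asarray(X,float)+c["t"]; return np.array([c["fx"]*p[0]/p[2]+c["cx"],c["fy"]*p[1]/p[2]+c["cy"]])
def tri(u1,u2):
    A=[];b=[]
    for n,uv in(("top",u1),("side",u2)):
        c=optics.camera_info(n);R=c["R"];t=c["t"]
        for k,(f,cc) in enumerate(((c["fx"],c["cx"]),(c["fy"],c["cy"]))):
            a=(uv[k]-cc)/f; A.append(R[k]-a*R[2]); b.append(a*t[2]-t[k])
    return np.linalg.lstsq(np.array(A),np.array(b),rcond=None)[0]
E
python3 - <<'E'
from h import *
a=cv2.imread("pics/top0.png"); b=cv2.imread("pics/side0.png")
c1=cv2.resize(a[115:230,230:300],None,fx=5,fy=5,interpolation=cv2.INTER_CUBIC)
c2=cv2.resize(b[175:235,215:355],None,fx=5,fy=5,interpolation=cv2.INTER_CUBIC)
o=np.zeros((580,760,3),np.uint8); 
c2=cv2.resize(c2,(400,171)) if 0 else cv2.resize(b[180:220,240:320],None,fx=5,fy=5,interpolation=cv2.INTER_CUBIC)
o[:575,:350]=c1; o[:200,355:755]=c2
cv2.imwrite("pics/crop0.png",o)
# red mask & yellow mask centroid
for n,im in(("top",a),("side",b)):
    h=cv2.cvtColor(im,cv2.COLOR_BGR2HSV)
    roi=np.zeros(h.shape[:2],np.uint8)
    if n=="top": roi[180:212,245:285]=1
    else: roi[185:215,242:275]=1
    red=(((h[...,0]<8)|(h[...,0]>172))&(h[...,1]>150)&(h[...,2]>80)&(roi>0))
    yel=((h[...,0]>20)&(h[...,0]<35)&(h[...,1]>150)&(roi>0))
    for nm,m in(("red",red),("yel",yel|red)):
        v,u=np.nonzero(m); print(n,nm,len(u),u.mean(),v.mean(),u.min(),u.max(),v.min(),v.max())
    if n=="top":
        # panel: light region
        g=cv2.cvtColor(im,cv2.COLOR_BGR2GRAY)
        white=((g>120)&(h[...,1]<40)).astype(np.uint8); white[:, :235]=0; white[:,305:]=0; white[:118]=0;white[235:]=0
        cs,_=cv2.findContours(white,cv2.RETR_EXTERNAL,cv2.CHAIN_APPROX_NONE); cc=max(cs,key=cv2.contourArea); print("panel",cv2.minAreaRect(cc))
        dark=(g<45).astype(np.uint8)
        cs,_=cv2.findContours(dark,cv2.RETR_EXTERNAL,cv2.CHAIN_APPROX_NONE)
        for cc in cs:
            x,y,w,hh=cv2.boundingRect(cc)
            if 260<x<290 and 140<y<180 or cv2.contourArea(cc)>2000 : 
                M=cv2.moments(cc); print("dark",x,y,w,hh,M["m10"]/max(M["m00"],1),M["m01"]/max(M["m00"],1), cv2.fitEllipse(cc) if len(cc)>5 else "")
E
```

```text
top red 173 264.5491329479769 193.52601156069363 258 273 186 202
top yel 312 264.4455128205128 195.29166666666666 254 275 185 205
panel ((269.9339294433594, 175.48114013671875), (35.30166244506836, 96.28974151611328), 15.945395469665527)
dark 270 166 5 5 272.11538461538464 168.07692307692307 ((272.0806579589844, 168.05657958984375), (4.097350597381592, 4.4380645751953125), 34.21639633178711)
dark 316 155 92 91 361.2347537501659 200.31196070622593 ((361.2151794433594, 200.32034301757812), (87.52845001220703, 91.20623779296875), 124.57194519042969)
dark 275 150 5 4 276.9206349206349 151.44444444444443 ((276.90887451171875, 151.44320678710938), (3.2883756160736084, 4.49293327331543), 102.28878021240234)
dark 272 0 240 61 405.8980227471566 25.574785651793523 ((395.4397888183594, 25.78225326538086), (56.3561897277832, 246.13916015625), 89.71421813964844)
dark 0 0 121 96 52.28901518680704 26.270753750116462 ((53.82870864868164, 34.866859436035156), (94.96651458740234, 126.99596405029297), 43.81052780151367)
side red 215 257.706976744186 195.59534883720931 247 267 189 204
side yel 374 257.5614973262032 200.27005347593584 245 270 189 211
```

View pics/crop0.png

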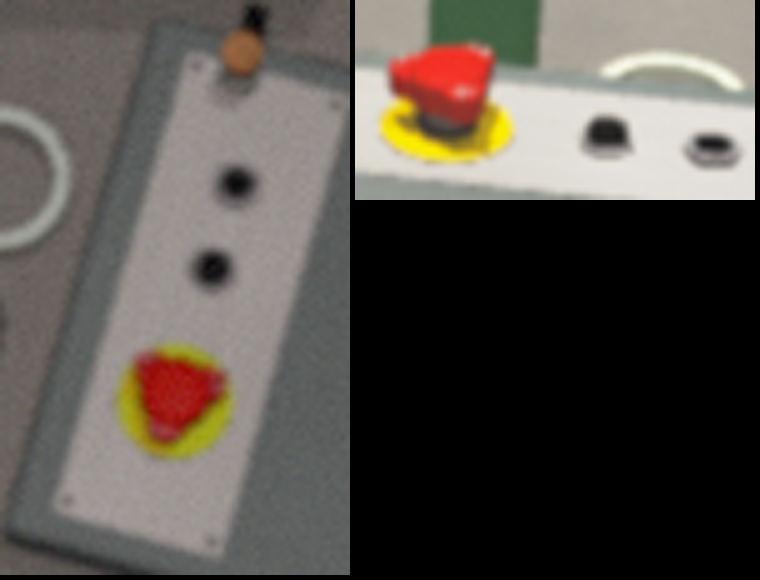

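```bash
cat >> h.py <<'E'
E
python3 - <<'E'
from h import *
a=cv2.imread("pics/top0.png")
# yellow disc (deck level) circle: hull of yellow|red-lower
h=cv2.cvtColor(a,cv2.COLOR_BGR2HSV)
yel=((h[...,0]>20)&(h[...,0]<35)&(h[...,1]>150)).astype(np.uint8)
pts=np.argwhere(yel[180:215,245:285])[:,::-1]+[245,180]
e=cv2.minEnclosingCircle(pts.astype(np.float32)); print("disc",e)
foot=ray("top",e[0],76)
reset=ray("top",(272.08,168.06),87); start=ray("top",(276.91,151.44),82)
top=ray("top",(264.55,193.5),114)
print("foot",foot,"reset",reset,"start",start,"redtop",top)
L=np.array([[-65,190],[20,190],[75,190.]]); W=np.array([foot[:2],reset[:2],start[:2]])
lc=L-L.mean(0); wc=W-W.mean(0)
th=np.arctan2((lc[:,0]*wc[:,1]-lc[:,1]*wc[:,0]).sum(),(lc*wc).sum())
R=np.array([[np.cos(th),-np.sin(th)],[np.sin(th),np.cos(th)]])
t=W.mean(0)-R@L.mean(0); print("yaw",np.degrees(th),"t",t,"res",W-(L@R.T+t), "panel yaw line",)
print("fit foot/reset/start",L@R.T+t)
f=(L@R.T+t)[0]
lob=[ray("top",p,107)[:2]-f for p in((259,186.6),(273,191),(263,202))]
for v in lob: print("lobe",v,np.degrees(np.arctan2(v[1],v[0])))
print(ray("top",(361.2,200.3),85)-[*t,0], ray("top",(279,125.5),130), ray("top",(217,176),150))
# side check
print("tri reset", tri((272.08,168.06),(240+606/5*1-71, 180+120/5*1)))
for X in ([*f,76],[*f,117],[*(L@R.T+t)[1],87]): print(proj("side",X),proj("top",X))
# red contour farthest points
red=(((h[...,0]<8)|(h[...,0]>172))&(h[...,1]>150)&(h[...,2]>80)).astype(np.uint8); red[:180]=0;red[215:]=0;red[:,:245]=0;red[:,285:]=0
cs,_=cv2.findContours(red,0,1); c=max(cs,key=cv2.contourArea); print(cv2.minEnclosingTriangle(c)[1].reshape(-1,2), cv2.minEnclosingCircle(c))
for p in cv2.minEnclosingTriangle(c)[1].reshape(-1,2):
    v=ray("top",p,107)[:2]-f; print(v,np.degrees(np.arctan2(v[1],v[0])))
E
```

```text
disc ((264.4750061035156, 195.0), 10.713443756103516)
foot [607.5046748   42.44030959  76.        ] reset [688.53824783  18.4797043   87.        ] start [741.80995756   2.78782505  82.        ] redtop [605.43397581  42.56700555 114.        ]
yaw -16.450780441448707 t [ 615.88726103 -158.15417685] res [[ 0.15013359 -0.03500464]
 [-0.33667919  0.07567371]
 [ 0.1865456  -0.04066906]] panel yaw line
fit foot/reset/start [[607.3545412   42.47531424]
 [688.87492702  18.40403059]
 [741.62341196   2.82849412]]
lobe [20.36210819 16.32548248] 38.7211727553697
lobe [  6.62100729 -25.2234801 ] -75.2920281258627
lobe [-26.23576431   4.90388776] 169.41266479898246
[-29.01514307 -90.53786085  85.        ] [809.22487519  -2.94311407 130.        ] [652.05381286 180.44797807 150.        ]
tri reset [690.2287379   18.25981527  88.21560611]
[256.63440437 204.85997052] [264.46403663 195.04884094]
[257.13276567 191.42254435] [264.58248301 192.68341796]
[288.92064804 204.52497473] [272.10332904 167.95173928]
[[257.07825 184.93044]
 [260.76923 205.23077]
 [275.92856 190.07143]] ((264.5, 193.5), 9.192488670349121)
[25.48757074 22.01003995] 40.81256914584528
[-35.85863243  11.61644263] 162.05021246223305
[  9.34525017 -33.98455136] -74.6245347291226
```

>>> play_rows(
  delta_pos=[
    [0,0,0],
    [0,0,0],
    [0,0,0],
    [0,0,0],
    [0,0,0],
    [0,0,0],
    [0,0,0],
  ],
  turn=[
    [0,0,0.99],
    [0,0,0.99],
    [0,0,0.99],
    [0,0,0.99],
    [0,0,0.99],
    [0,0,0.99],
    [0,0,0],
  ],
  fingers=[0,0,0,0,0,0,0],
)

```text
time: 0.8
tool_pos: [221.9, -637.2, 230.8]
ee_rot: [[0.959, -0.285, -0.001], [-0.285, -0.959, 0.001], [-0.001, -0.001, -1.0]]
contact_force: [0.4, 0.2, 0.5]
grip_width: -0.001
finger_force: 0.0
```

```bash
cat >> h.py <<'E'
F=np.array([607.35,42.48]); RS=np.array([688.87,18.40])
def go(X):
    s=ctrl.read_state(); R=s["ee_rot"]
    print("t",round(s["time"],2),"pos",s["tool_pos"].round(1),"F",s["contact_force"].round(1),"grip",round(s["grip_width"],2),"yaw",np.degrees(np.arctan2(R[1,0],R[0,0])).round(2),"zax",R[:,2].round(4),"units",(R.T@(np.asarray(X)-s["tool_pos"])/50).round(3), "rot",)
E
python3 -c "
from h import *
go([*F,231])"
```

```text
t 0.8 pos [ 221.9 -637.2  230.8] F [0.4 0.2 0.5] grip -0.0 yaw -16.54 zax [-5.e-04  8.e-04 -1.e+00] units [ 3.5200e+00 -1.5226e+01  3.0000e-03] rot
```

>>> play_rows(
  delta_pos=[
    [0.176,-0.76,0],
    [0.176,-0.76,0],
    [0.176,-0.76,0],
    [0.176,-0.76,0],
    [0.176,-0.76,0],
    [0.176,-0.76,0],
    [0.176,-0.76,0],
    [0.176,-0.76,0],
    [0.176,-0.76,0],
    [0.176,-0.76,0],
  ],
  turn=[
    [0,0,0],
    [0,0,0],
    [0,0,0],
    [0,0,0],
    [0,0,0],
    [0,0,0],
    [0,0,0],
    [0,0,0],
    [0,0,0],
    [0,0,0],
  ],
  fingers=[0,0,0,0,0,0,0,0,0,0],
)

```text
time: 1.8
tool_pos: [414.4, -296.5, 231.3]
ee_rot: [[0.96, -0.28, 0.0], [-0.28, -0.96, -0.0], [0.0, 0.0, -1.0]]
contact_force: [0.6, 0.3, 0.4]
grip_width: 0.0
finger_force: 0.0
```

>>> play_rows(
  delta_pos=[
    [0.176,-0.76,0],
    [0.176,-0.76,0],
    [0.176,-0.76,0],
    [0.176,-0.76,0],
    [0.176,-0.76,0],
    [0.176,-0.76,0],
    [0.176,-0.76,0],
    [0.176,-0.76,0],
    [0.176,-0.76,0],
    [0,0,0],
  ],
  turn=[
    [0,0,0],
    [0,0,0],
    [0,0,0],
    [0,0,0],
    [0,0,0],
    [0,0,0],
    [0,0,0],
    [0,0,0],
    [0,0,0],
    [0,0,0],
  ],
  fingers=[0,0,0,0,0,0,0,0,0,0],
)

```text
time: 2.8
tool_pos: [588.5, 14.2, 230.7]
ee_rot: [[0.962, -0.273, 0.001], [-0.273, -0.962, 0.003], [-0.0, -0.003, -1.0]]
contact_force: [0.6, 0.1, 0.1]
grip_width: -0.003
finger_force: 0.0
```

```bash
python3 -c "
from h import *
go([*F,150])"
```

```text
t 2.8 pos [588.5  14.2 230.7] F [0.6 0.1 0.1] grip -0.0 yaw -15.82 zax [ 5.0e-04  3.2e-03 -1.0e+00] units [ 0.209 -0.642  1.616] rot
```

>>> play_rows(
  delta_pos=[
    [0.1,-0.32,0.2],
    [0.11,-0.32,0.3],
    [0,0,0.4],
    [0,0,0.4],
    [0,0,0.3],
    [0,0,0],
  ],
  turn=[
    [0,0,0.1],
    [0,0,0],
    [0,0,0],
    [0,0,0],
    [0,0,0],
    [0,0,0],
  ],
  fingers=[0,0,0,0,0,0],
)

```text
time: 3.4
tool_pos: [604.5, 35.2, 148.4]
ee_rot: [[0.957, -0.291, -0.005], [-0.291, -0.957, -0.0], [-0.004, 0.002, -1.0]]
contact_force: [-0.3, 0.1, -0.1]
grip_width: -0.004
finger_force: 0.0
```

```bash
python3 - <<'E'
from h import *
go([*F,118])
a=optics.read_camera("top")[:,:,::-1]; b=optics.read_camera("side")[:,:,::-1]
o=np.zeros((600,800,3),np.uint8)
o[:560,:380]=cv2.resize(a[120:232,226:302],None,fx=5,fy=5,interpolation=2)
o[:450,390:790]=cv2.resize(b[130:220,230:310],None,fx=5,fy=5,interpolation=2)
cv2.imwrite("pics/c1.png",o)
E
```

```text
t 3.4 pos [604.5  35.2 148.4] F [-0.3  0.1 -0.1] grip -0.0 yaw -16.94 zax [-4.8e-03 -4.0e-04 -1.0e+00] units [ 0.015 -0.157  0.608] rot
```

View pics/c1.png

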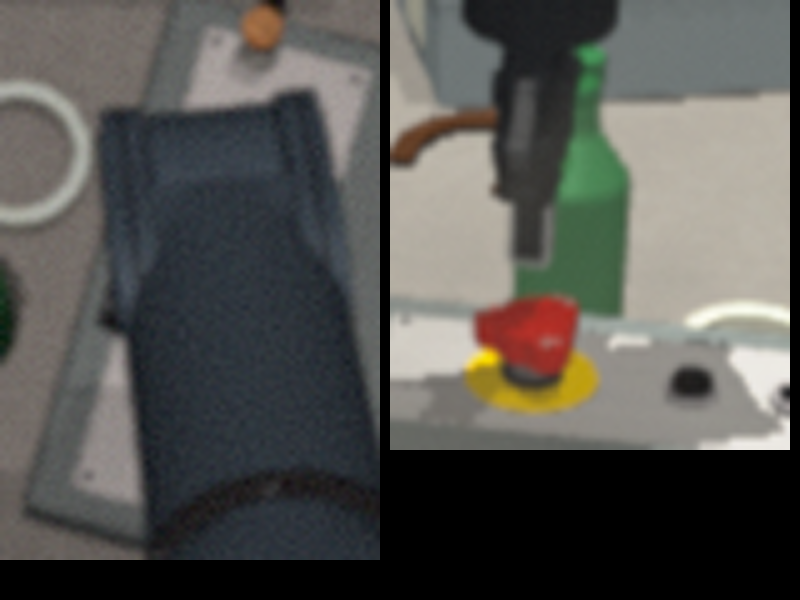

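The tip is seen hanging just above the head in the side view (crop tip at ≈(530,265), head at (530,330)). Now centring.

>>> play_rows(
  delta_pos=[
    [0,-0.15,0],
    [0,0,0],
    [0,0,0],
  ],
  turn=[
    [0,0,0],
    [0,0,0],
    [0,0,0],
  ],
  fingers=[0,0,0],
)

```text
time: 3.8
tool_pos: [608.6, 42.9, 151.9]
ee_rot: [[0.956, -0.292, 0.001], [-0.292, -0.956, 0.0], [0.001, -0.001, -1.0]]
contact_force: [-0.4, -0.8, -0.4]
grip_width: -0.0
finger_force: 0.0
```

```bash
python3 -c "
from h import *
go([*F,119])"
```

```text
t 3.8 pos [608.6  42.9 151.9] F [-0.4 -0.8 -0.4] grip -0.0 yaw -17.0 zax [ 1.1e-03  4.0e-04 -1.0e+00] units [-0.022  0.015  0.659] rot
```

>>> play_rows(
  delta_pos=[
    [-0.02,0,0.2],
    [0,0,0.2],
    [0,0,0.2],
    [0,0,0.04],
    [0,0,0.04],
    [0,0,0],
  ],
  turn=[
    [0,0,-0.06],
    [0,0,0],
    [0,0,0],
    [0,0,0],
    [0,0,0],
    [0,0,0],
  ],
  fingers=[0,0,0,0,0,0],
)

```text
time: 4.4
tool_pos: [606.7, 42.4, 117.2]
ee_rot: [[0.958, -0.288, -0.001], [-0.288, -0.958, -0.0], [-0.001, 0.0, -1.0]]
contact_force: [-0.4, 0.0, 0.7]
grip_width: 0.001
finger_force: 0.1
```

>>> play_rows(
  delta_pos=[
    [0,0,0.02],
    [0,0,0.02],
    [0,0,0.02],
    [0,0,0.02],
    [0,0,0],
  ],
  turn=[
    [0,0,0],
    [0,0,0],
    [0,0,0],
    [0,0,0],
    [0,0,0],
  ],
  fingers=[0,0,0,0,0],
)

```text
time: 4.9
tool_pos: [607.4, 42.6, 114.2]
ee_rot: [[0.958, -0.287, 0.001], [-0.287, -0.958, 0.0], [0.001, -0.0, -1.0]]
contact_force: [-3.9, 0.6, 8.6]
grip_width: -0.002
finger_force: 4.5
```

>>> play_rows(
  delta_pos=[
    [0,0,0.02],
    [0,0,0.02],
    [0,0,0.02],
    [0,0,0.02],
    [0,0,0],
  ],
  turn=[
    [0,0,0],
    [0,0,0],
    [0,0,0],
    [0,0,0],
    [0,0,0],
  ],
  fingers=[0,0,0,0,0],
)

```text
time: 5.4
tool_pos: [607.3, 42.5, 109.7]
ee_rot: [[0.958, -0.287, 0.0], [-0.287, -0.958, 0.0], [0.0, -0.0, -1.0]]
contact_force: [-1.8, 0.4, 3.7]
grip_width: -0.002
finger_force: 1.7
```

>>> play_rows(
  delta_pos=[
    [0,0,0.02],
    [0,0,0],
  ],
  turn=[
    [0,0,0],
    [0,0,0],
  ],
  fingers=[0,0],
)

```text
time: 5.6
tool_pos: [607.4, 42.6, 109.0]
ee_rot: [[0.958, -0.287, 0.001], [-0.287, -0.958, 0.0], [0.001, -0.0, -1.0]]
contact_force: [-3.2, -0.5, 10.3]
grip_width: 0.001
finger_force: 5.0
```

>>> play_rows(
  delta_pos=[
    [0,0,0.02],
    [0,0,0],
  ],
  turn=[
    [0,0,0],
    [0,0,0],
  ],
  fingers=[0,0],
)

```text
time: 5.8
tool_pos: [607.4, 42.5, 108.1]
ee_rot: [[0.958, -0.287, 0.001], [-0.287, -0.958, 0.0], [0.001, -0.0, -1.0]]
contact_force: [-3.9, -0.3, 11.1]
grip_width: 0.001
finger_force: 5.2
```

>>> play_rows(
  delta_pos=[
    [0,0,0.01],
    [0,0,0],
  ],
  turn=[
    [0,0,0],
    [0,0,0],
  ],
  fingers=[0,0],
)

```text
time: 6.0
tool_pos: [607.4, 42.6, 107.7]
ee_rot: [[0.958, -0.287, 0.001], [-0.287, -0.958, 0.0], [0.001, -0.0, -1.0]]
contact_force: [-4.3, -0.8, 11.7]
grip_width: -0.004
finger_force: 5.4
```

>>> play_rows(
  delta_pos=[
    [0,0,0.01],
    [0,0,0],
  ],
  turn=[
    [0,0,0],
    [0,0,0],
  ],
  fingers=[0,0],
)

```text
time: 6.2
tool_pos: [607.5, 42.6, 107.6]
ee_rot: [[0.958, -0.287, 0.001], [-0.287, -0.958, 0.0], [0.001, -0.001, -1.0]]
contact_force: [-5.0, 0.0, 13.8]
grip_width: 0.002
finger_force: 7.0
```

Hard stop reached (z stalls, force rising). Lift and look.

>>> play_rows(
  delta_pos=[
    [0,0,-0.04],
    [0,0,-0.1],
    [0,0,-0.2],
    [0,0,-0.3],
    [0,0,0],
  ],
  turn=[
    [0,0,0],
    [0,0,0],
    [0,0,0],
    [0,0,0],
    [0,0,0],
  ],
  fingers=[0,0,0,0,0],
)

```text
time: 6.7
tool_pos: [608.7, 42.7, 140.4]
ee_rot: [[0.958, -0.287, 0.004], [-0.287, -0.958, 0.0], [0.004, -0.002, -1.0]]
contact_force: [0.2, 0.1, 0.3]
grip_width: -0.003
finger_force: 0.0
```

```bash
cat >> h.py <<'E'
U=np.array([0.9591,-0.2832]);T=np.array([0.2832,0.9591])   # unit x, y in world
def sred(name):
    b=optics.read_camera("side")[:,:,::-1]; h=cv2.cvtColor(b,cv2.COLOR_BGR2HSV)
    red=(((h[...,0]<8)|(h[...,0]>172))&(h[...,1]>150)&(h[...,2]>80)); m=np.zeros_like(red); m[180:215,242:275]=red[180:215,242:275]
    v,u=np.nonzero(m); print("red",len(u),u.mean().round(2),v.mean().round(2),u.min(),u.max(),v.min(),v.max())
    cv2.imwrite(name,cv2.resize(b[130:220,220:320],None,fx=5,fy=5,interpolation=2))
E
python3 -c "
from h import *
sred('pics/c2.png')
P=F+36*U-25.5*T
P=F+45*U-25.5*T
go([*P,130]); print(P)"
```

```text
red 200 257.48 198.62 248 266 192 206
t 6.75 pos [608.1  42.7 139.3] F [ 0.6 -0.2 -0.1] grip -0.0 yaw -16.7 zax [ 2.4e-03  3.0e-04 -1.0e+00] units [0.888 0.514 0.188] rot
[643.2879    5.27895]
```

Latched: the head sits 3 px lower (≈7.5 mm). Moving to the side of the head for the twist.

>>> play_rows(
  delta_pos=[
    [0.44,0.26,0],
    [0.45,0.25,0],
    [0,0,0.2],
    [0,0,0.3],
    [0,0,0.3],
    [0,0,0.1],
    [0,0,0],
  ],
  turn=[
    [0,0,0],
    [0,0,0],
    [0,0,0],
    [0,0,0],
    [0,0,0],
    [0,0,0],
    [0,0,0],
  ],
  fingers=[0,0,0,0,0,0,0],
)

```text
time: 7.45
tool_pos: [641.6, 5.7, 92.1]
ee_rot: [[0.958, -0.287, -0.002], [-0.287, -0.958, 0.0], [-0.002, 0.001, -1.0]]
contact_force: [-0.4, 0.3, -0.2]
grip_width: -0.002
finger_force: 0.0
```

```bash
python3 -c "
from h import *
P=F+36*U-25.5*T
go([*P,92]); sred('pics/c3.png')"
```

```text
t 7.45 pos [641.6   5.7  92.1] F [-0.4  0.3 -0.2] grip -0.0 yaw -16.68 zax [-2.2e-03  1.0e-04 -1.0e+00] units [-0.146 -0.001  0.002] rot
red 208 257.37 198.34 248 266 191 206
```

View pics/c3.png

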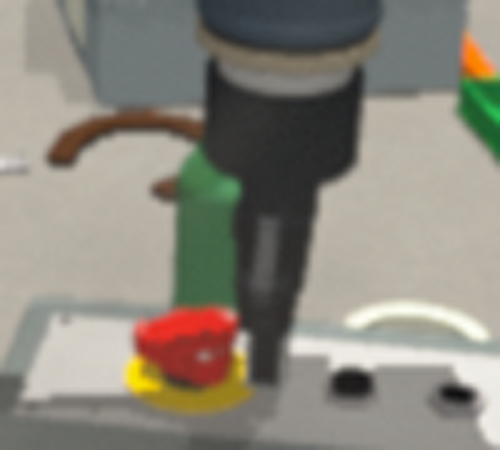

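Tip stands just right of the head (crop (265,383)), clear of the reset button (350,383). Push toward -x in small steps.

>>> play_rows(
  delta_pos=[
    [-0.05,0,0],
    [-0.05,0,0],
    [-0.04,0,0],
    [-0.04,0,0],
    [0,0,0],
  ],
  turn=[
    [0,0,0],
    [0,0,0],
    [0,0,0],
    [0,0,0],
    [0,0,0],
  ],
  fingers=[0,0,0,0,0],
)

```text
time: 8.0
tool_pos: [633.7, 8.1, 93.5]
ee_rot: [[0.958, -0.287, 0.0], [-0.287, -0.958, 0.0], [0.0, -0.0, -1.0]]
contact_force: [0.2, -0.7, 0.3]
grip_width: -0.001
finger_force: 0.0
```

>>> play_rows(
  delta_pos=[
    [-0.04,0,0],
    [-0.04,0,0],
    [0,0,0],
  ],
  turn=[
    [0,0,0],
    [0,0,0],
    [0,0,0],
  ],
  fingers=[0,0,0],
)

```text
time: 8.3
tool_pos: [631.0, 7.5, 93.8]
ee_rot: [[0.957, -0.288, 0.002], [-0.288, -0.957, -0.002], [0.003, 0.001, -1.0]]
contact_force: [3.0, -4.0, -0.5]
grip_width: 0.001
finger_force: 2.6
```

```bash
cat >> h.py <<'E'
def loc():
    s=ctrl.read_state(); d=s["tool_pos"][:2]-F; f=s["contact_force"]
    print("t",round(s["time"],2),"n,s",(d@U).round(1),(d@T).round(1),"z",s["tool_pos"][2].round(1),"Fn,Fs,Fz",(f[:2]@U).round(1),(f[:2]@T).round(1),f[2].round(1),"Mz",s["wrist_torque"].round(2))
E
python3 -c "
from h import *
loc()"
```

```text
t 8.3 n,s 32.6 -26.8 z 93.8 Fn,Fs,Fz 4.0 -3.0 -0.5 Mz [-0.88 -0.74  0.02]
```

>>> play_rows(
  delta_pos=[
    [-0.05,0.06,0],
    [-0.05,0.06,0],
    [-0.05,0.06,0],
    [0,0,0],
  ],
  turn=[
    [0,0,0.83],
    [0,0,0.83],
    [0,0,0.83],
    [0,0,0],
  ],
  fingers=[0,0,0,0],
)

```text
time: 8.7
tool_pos: [620.1, 2.6, 93.6]
ee_rot: [[0.85, -0.526, 0.001], [-0.526, -0.85, -0.001], [0.002, 0.0, -1.0]]
contact_force: [2.1, -3.1, 0.7]
grip_width: -0.003
finger_force: 2.1
```

```bash
python3 -c "
from h import *
loc(); sred('pics/c4.png'); print(ctrl.read_state()['joints'].round(2))
s=ctrl.read_state(); d=s['tool_pos'][:2]-F; print('tool-frame r',(s['ee_rot'][:2,:2].T@d).round(1), 'F tool',(s['ee_rot'].T@s['contact_force']).round(1))"
```

```text
t 8.7 n,s 23.5 -34.6 z 93.6 Fn,Fs,Fz 2.9 -2.4 0.7 Mz [-0.67 -0.56 -0.01]
red 108 254.18 199.08 248 259 193 206
[-0.16  0.64  0.12  1.75 -0.1   0.75 -2.11]
tool-frame r [31.8 27.1] F tool [ 4.6  2.1 -0.8]
```

>>> play_rows(
  delta_pos=[
    [-0.05,0.055,0],
    [-0.05,0.055,0],
    [-0.05,0.055,0],
    [0,0,0],
  ],
  turn=[
    [0,0,0.83],
    [0,0,0.83],
    [0,0,0.83],
    [0,0,0],
  ],
  fingers=[0,0,0,0],
)

```text
time: 9.15
tool_pos: [609.0, 0.8, 93.4]
ee_rot: [[0.688, -0.726, 0.0], [-0.726, -0.688, -0.001], [0.001, 0.0, -1.0]]
contact_force: [2.7, -3.9, 1.1]
grip_width: -0.001
finger_force: 2.4
```

```bash
python3 -c "
from h import *
loc(); sred('pics/c5.png'); print(ctrl.read_state()['joints'].round(2))
s=ctrl.read_state(); d=s['tool_pos'][:2]-F; print('tool-frame r',(s['ee_rot'][:2,:2].T@d).round(1), 'F tool',(s['ee_rot'].T@s['contact_force']).round(1))"
```

```text
t 9.15 n,s 13.3 -39.5 z 93.4 Fn,Fs,Fz 3.7 -3.0 1.1 Mz [-0.92 -0.55 -0.02]
red 27 256.7 198.85 251 268 195 203
[-0.2   0.63  0.19  1.78 -0.17  0.74 -2.3 ]
tool-frame r [31.4 27.4] F tool [4.  1.  0.3]
```

View pics/c5.png

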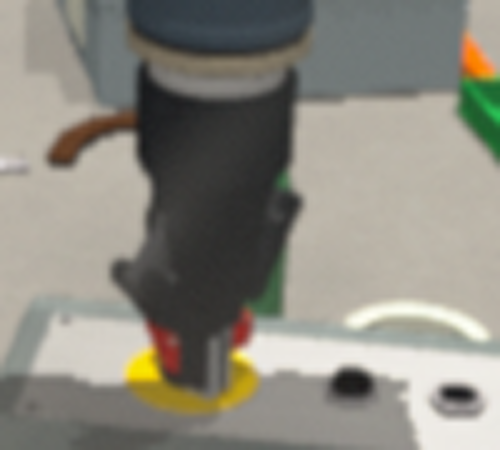

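The finger is now in front of the head (crop (200,370)), still pushing it round; about 30° turned. Continue.

>>> play_rows(
  delta_pos=[
    [-0.05,0.055,0],
    [-0.05,0.055,0],
    [0,0,0],
  ],
  turn=[
    [0,0,0.83],
    [0,0,0.83],
    [0,0,0],
  ],
  fingers=[0,0,0],
)

```text
time: 9.5
tool_pos: [601.6, 1.5, 93.4]
ee_rot: [[0.553, -0.833, 0.0], [-0.833, -0.553, -0.0], [0.0, -0.0, -1.0]]
contact_force: [2.8, -3.0, -0.2]
grip_width: 0.003
finger_force: 2.1
```

```bash
python3 -c "
from h import *
loc(); sred('pics/c6.png'); print(ctrl.read_state()['joints'].round(2))
s=ctrl.read_state(); d=s['tool_pos'][:2]-F; print('tool-frame r',(s['ee_rot'][:2,:2].T@d).round(1), 'F tool',(s['ee_rot'].T@s['contact_force']).round(1))"
```

```text
t 9.5 n,s 6.1 -41.0 z 93.4 Fn,Fs,Fz 3.5 -2.1 -0.2 Mz [-0.8  -0.58 -0.02]
red 30 266.13 196.13 264 269 192 200
[-0.23  0.63  0.24  1.8  -0.21  0.73 -2.43]
tool-frame r [31.1 27.4] F tool [ 4.8  0.4 -0.7]
```

>>> play_rows(
  delta_pos=[
    [-0.05,0.055,0],
    [0,0,0],
  ],
  turn=[
    [0,0,0.83],
    [0,0,0],
  ],
  fingers=[0,0],
)

```text
time: 9.75
tool_pos: [598.0, 2.2, 93.3]
ee_rot: [[0.479, -0.878, 0.0], [-0.878, -0.479, -0.0], [0.0, -0.0, -1.0]]
contact_force: [3.3, -3.7, 1.3]
grip_width: -0.001
finger_force: 1.8
```

```bash
python3 -c "
from h import *
loc(); sred('pics/c7.png')
b=cv2.imread('pics/c7.png'); c=cv2.imread('pics/c5.png'); cv2.imwrite('pics/c7b.png',np.hstack([c[200:,50:350],b[200:,50:350]]))"
```

```text
t 9.75 n,s 2.4 -41.3 z 93.3 Fn,Fs,Fz 4.2 -2.6 1.3 Mz [-0.7  -0.61 -0.03]
red 42 265.4 196.79 263 269 192 202
```

View pics/c7b.png

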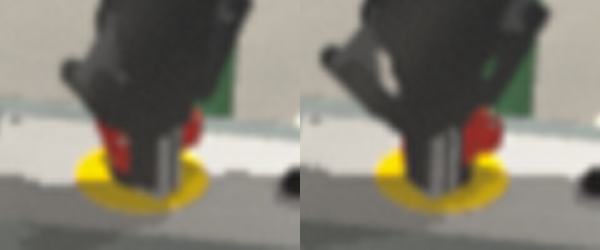

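>>> play_rows(
  delta_pos=[
    [0.06,-0.055,0],
    [0.06,-0.055,0],
    [0.06,-0.055,0],
    [0.06,-0.055,0],
    [0.06,-0.055,0],
    [0.06,-0.055,0],
    [0.06,-0.055,0],
    [0.06,-0.055,0],
    [0.06,-0.055,0],
    [0.1,0,0],
  ],
  turn=[
    [0,0,-0.83],
    [0,0,-0.83],
    [0,0,-0.83],
    [0,0,-0.83],
    [0,0,-0.83],
    [0,0,-0.83],
    [0,0,-0.83],
    [0,0,-0.83],
    [0,0,-0.83],
    [0,0,0],
  ],
  fingers=[0,0,0,0,0,0,0,0,0,0],
)

```text
time: 10.8
tool_pos: [637.8, 2.6, 93.0]
ee_rot: [[0.96, -0.281, -0.002], [-0.281, -0.96, 0.001], [-0.002, -0.001, -1.0]]
contact_force: [-0.5, 0.6, -0.7]
grip_width: 0.001
finger_force: 0.0
```

>>> play_rows(
  delta_pos=[
    [0.1,0,0],
    [0.06,0,0],
    [0,0,-0.3],
    [0,0,-0.4],
    [0,0,0],
  ],
  turn=[
    [0,0,0],
    [0,0,0],
    [0,0,0],
    [0,0,0],
    [0,0,0],
  ],
  fingers=[0,0,0,0,0],
)

```text
time: 11.3
tool_pos: [647.4, -1.1, 130.7]
ee_rot: [[0.958, -0.288, 0.004], [-0.288, -0.958, 0.0], [0.004, -0.001, -1.0]]
contact_force: [0.6, -0.7, 0.8]
grip_width: 0.0
finger_force: 0.0
```

```bash
python3 -c "
from h import *
loc(); sred('pics/c8.png'); go([*RS,100])"
```

```text
t 11.3 n,s 50.8 -30.4 z 130.7 Fn,Fs,Fz 0.8 -0.5 0.8 Mz [-0.04 -0.02  0.02]
red 215 257.48 195.78 247 266 189 204
t 11.35 pos [646.7  -1.  129.3] F [ 0.3  0.5 -0.6] grip 0.0 yaw -16.72 zax [ 2.2e-03  1.0e-04 -1.0e+00] units [ 0.694 -0.613  0.588] rot
```

View pics/c8.png

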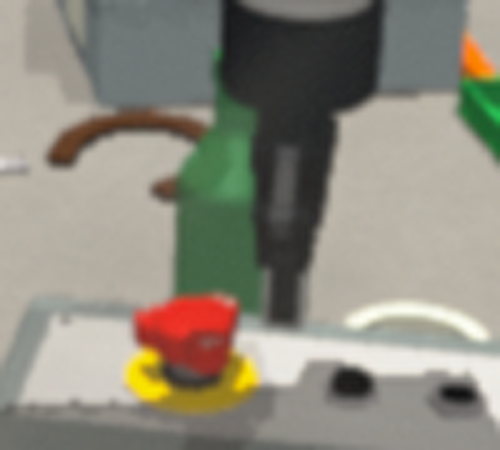

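Head is out again (same 215-px blob at row 195.8 as at the start) and back at rest. Now the reset button.

>>> play_rows(
  delta_pos=[
    [0.23,-0.2,0],
    [0.23,-0.2,0],
    [0.23,-0.21,0],
    [0,0,0.2],
    [0,0,0.2],
    [0,0,0.18],
    [0,0,0],
  ],
  turn=[
    [0,0,0],
    [0,0,0],
    [0,0,0],
    [0,0,0],
    [0,0,0],
    [0,0,0],
    [0,0,0],
  ],
  fingers=[0,0,0,0,0,0,0],
)

```text
time: 12.05
tool_pos: [685.9, 17.7, 97.0]
ee_rot: [[0.958, -0.288, -0.004], [-0.288, -0.958, -0.001], [-0.004, 0.002, -1.0]]
contact_force: [-0.8, -0.1, -0.7]
grip_width: -0.0
finger_force: 0.0
```

```bash
python3 -c "
from h import *
go([*RS,88])"
```

```text
t 12.05 pos [685.9  17.7  97. ] F [-0.8 -0.1 -0.7] grip -0.0 yaw -16.73 zax [-3.8e-03 -5.0e-04 -1.0e+00] units [ 0.053 -0.032  0.18 ] rot
```

>>> play_rows(
  delta_pos=[
    [0.02,0,0.06],
    [0,0,0.06],
    [0,0,0.04],
    [0,0,0.04],
    [0,0,0],
  ],
  turn=[
    [0,0,0],
    [0,0,0],
    [0,0,0],
    [0,0,0],
    [0,0,0],
  ],
  fingers=[0,0,0,0,0],
)

```text
time: 12.55
tool_pos: [688.6, 18.0, 89.1]
ee_rot: [[0.958, -0.287, -0.0], [-0.287, -0.958, 0.0], [-0.0, 0.0, -1.0]]
contact_force: [0.1, 0.1, -0.7]
grip_width: 0.002
finger_force: 0.0
```

>>> play_rows(
  delta_pos=[
    [0,0,0.02],
    [0,0,0.02],
    [0,0,0.02],
    [0,0,0],
  ],
  turn=[
    [0,0,0],
    [0,0,0],
    [0,0,0],
    [0,0,0],
  ],
  fingers=[0,0,0,0],
)

```text
time: 12.95
tool_pos: [688.8, 18.0, 86.4]
ee_rot: [[0.958, -0.287, 0.0], [-0.287, -0.958, 0.0], [0.0, -0.0, -1.0]]
contact_force: [-1.3, -0.5, 1.7]
grip_width: -0.001
finger_force: 1.1
```

>>> play_rows(
  delta_pos=[
    [0,0,0.02],
    [0,0,0.02],
    [0,0,0.02],
    [0,0,0.02],
    [0,0,0],
  ],
  turn=[
    [0,0,0],
    [0,0,0],
    [0,0,0],
    [0,0,0],
    [0,0,0],
  ],
  fingers=[0,0,0,0,0],
)

```text
time: 13.45
tool_pos: [688.8, 18.0, 82.3]
ee_rot: [[0.958, -0.287, 0.0], [-0.287, -0.958, 0.0], [0.0, -0.0, -1.0]]
contact_force: [-0.4, 1.0, 4.5]
grip_width: -0.006
finger_force: 2.3
```

>>> play_rows(
  delta_pos=[
    [0,0,0.01],
    [0,0,0.01],
    [0,0,0],
  ],
  turn=[
    [0,0,0],
    [0,0,0],
    [0,0,0],
  ],
  fingers=[0,0,0],
)

```text
time: 13.75
tool_pos: [688.8, 18.0, 82.2]
ee_rot: [[0.958, -0.287, 0.001], [-0.287, -0.958, 0.0], [0.001, -0.0, -1.0]]
contact_force: [-3.4, -0.3, 10.4]
grip_width: 0.0
finger_force: 5.3
```

Bottomed (z stalls, 10 N). Let it come back and clear away.

>>> play_rows(
  delta_pos=[
    [0,0,-0.05],
    [0,0,-0.1],
    [0,0,-0.3],
    [0,0,-0.6],
    [0,0,-0.8],
    [0,0,-0.6],
    [0,0,0],
    [0,0,0],
  ],
  turn=[
    [0,0,0],
    [0,0,0],
    [0,0,0],
    [0,0,0],
    [0,0,0],
    [0,0,0],
    [0,0,0],
    [0,0,0],
  ],
  fingers=[0,0,0,0,0,0,0,0],
)

```text
time: 14.55
tool_pos: [688.8, 18.0, 205.0]
ee_rot: [[0.958, -0.287, 0.001], [-0.287, -0.958, 0.0], [0.001, -0.001, -1.0]]
contact_force: [-0.4, -0.5, -0.4]
grip_width: 0.001
finger_force: 0.0
```

```bash
python3 -c "
from h import *
loc(); sred('pics/c9.png'); b=optics.read_camera('side')[:,:,::-1]; cv2.imwrite('pics/f.png',np.vstack([cv2.resize(b[180:220,230:350],None,fx=5,fy=5,interpolation=2),cv2.resize(b[100:384],(600,333))]))"
```

```text
t 14.55 n,s 85.1 -0.4 z 205.0 Fn,Fs,Fz -0.2 -0.6 -0.4 Mz [0.03 0.01 0.02]
red 214 257.51 195.71 247 267 189 204
```

View pics/f.png

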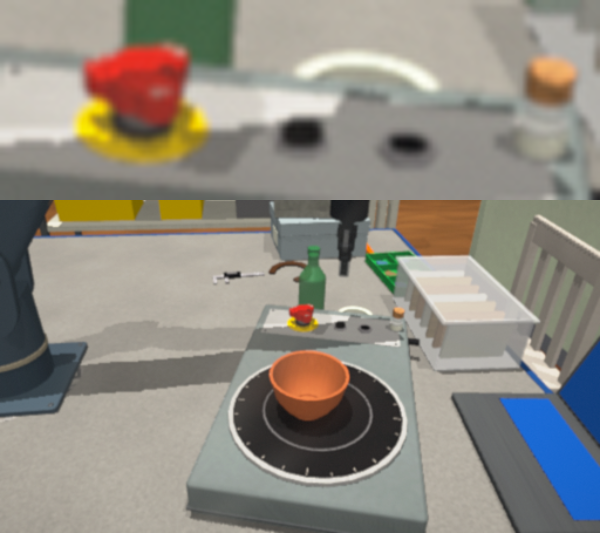

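The mushroom is out, the reset button is raised again, and the bowl, vial and bottle are undisturbed with the arm clear.

```bash
python3 -c "
from plant import job
print(job.job_done())"
```

```text
the job is handed in; nothing more can be done
None
```

I pressed the stop until it latched, twisted it clockwise until it sprang back out, then pressed the reset fully in and let it return. The start button was not pressed, the bowl, vial and bottle still stood in place in the last picture, and the job was handed in at about 15 s with the arm clear.

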